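# Close and relock the scorifier drawer

## Task

The half-open drawer of scorifier dishes is held by the black-winged plunger that leans out of the case top. Pull the plunger out and twist it so that it stays out by itself, push the drawer fully home while it is held out, then twist the plunger back so that its pin drops all the way in and locks the drawer. Leave the mortar, beaker, dish stack and spatula as they are.

Things in the scene. Friction and masses are not known exactly. Their poses are not given: they have to be found in the camera images.
- case: Low grey sheet-steel drawer case fixed to the bench, 220 deep (x) x 280 wide (y) x 95 high. Origin: centre of its underside; x points into the case, away from the drawer front; y to the left seen from the robot's side in front; z up. A steel boss, 38 diameter, stands on the top near the front left corner and leans 25 degrees from vertical towards the front.
- boss_end (a point): Point on the plunger axis at the free end of the leaning boss, level with the tops of two steel cheeks (each 10 x 28, 14 high) that stand there square to the lean. Between them a slot 14 wide and 14 deep runs along the case's y. Fixed to the case; axes as the case's.
- drawer (a joint): Opening of the shallow steel drawer (m): 0 = home against its stop; grows as it comes out along the case's -x, to 0.112. Starts at 0.07 to 0.10. About 2 N of friction; it stays where left. With the plunger in, it moves only between about 0.06 and the outer stop. Within 1.5 mm of home the pin fits its lock notch; less far in, it lands on the rail and stays 10 mm out.
- drawer_face (a point): Point on the outer face of the drawer's front panel, 20 to the right (the case's -y) of its middle, 45 above the bench. Moves with the drawer; axes as the case's. The panel is flat, upright, 276 wide, 15 thick, from 6 to 88 above the bench, plain below 50. A pull 100 wide, 12 deep is recessed in it from 50 to 74 above the bench, its centre 20 to the right of this point.
- plunger_pull (a joint): How far the plunger is drawn out along its axis: 0 = fully in, 0.014 = its lug rests on the cheeks (held out), 0.022 = end of travel. A spring pulls it in with about 6 N at 0 and 10 N at 0.014.
- plunger_twist (a joint): Twist of the wing about the plunger axis (rad), counter-clockwise positive seen from its outer end. 0 = wing along the slot; stops at -1.45 and +1.45. Turns either way, easily, but only when pulled out over 14 mm. Let go beyond 0.35 either way (1.2 is a good twist) the lug rests on the cheeks and stays out; within 0.2 of 0 it drops into the slot.
- wing_grip (a point): Point on the plunger axis within the black wing, where to grip it; moves and turns with the wing. z: the plunger axis outwards (25 degrees from vertical, towards the drawer front); y: along the wing; x: across its thickness. The wing is 12 thick (x), 44 long (y), 28 high (z), from 20 below this point to 8 above. Plunger fully in: the cheeks' tops lie 22 below this point.
- dish_stack: Bystander: stack of three white porcelain scorifier dishes, 66 diameter, 60 high. Origin: centre of its underside, z up. Stands on the bench beside the case.
- mortar: Bystander: pink agate mortar, 90 diameter, 42 high. Origin: centre of its underside, z up. Stands on the bench beside the case.
- beaker: Bystander: clear glass beaker with a spout, 72 diameter, 91 high. Origin: centre of its underside, z up. Stands on the bench beside the case.
- spatula: Bystander: slim flat stainless steel laboratory spatula, 192 long, 16 wide at its broad end, 5 thick, lying across the top of the case. Origin: under its middle.

How it is judged:
On the way, in this order (a step that is already met when the one before it is completed fails the run):
1. the plunger stays out by itself, let go, with the drawer still open (value of joint plunger_pull above 0.012 m and value of joint drawer above 0.04 m and contact force between the fingers and plunger_twist below 0.1 N), for 0.3 s.
2. the drawer is pushed home while the plunger is held out (value of joint drawer below 0.003 m and value of joint plunger_pull above 0.012 m), for 0.2 s.
At the end, for the whole second after the job is handed in: The drawer is home within 3 mm and still, the plunger is in within 2 mm with its wing within 0.35 rad of the slot line, and it has been let go (value of joint drawer below 0.003 m and value of joint plunger_pull below 0.002 m and value of joint plunger_twist between -0.35 and 0.35 rad and velocity of joint drawer below 0.01 m/s); the robot touches nothing.
It fails at once if a bystander is shifted more than 20 mm (distance of any of dish_stack, mortar, beaker, spatula from where it was at the start of the episode above 0.02 m).
It fails at once if the beaker or dish stack is tipped (angle between any of beaker, dish_stack's own z axis and vertical above 0.35 rad).
It also fails if it takes over 64 s, if anything falls off the work surface, if the arm or the gripper's body presses on something with over 40 N, if the wrist force passes 120 N, or if a joint passes its speed limit or range.

## Robot

A 6-joint arm with a two-finger parallel gripper is mounted at the origin on the work surface. World frame = base frame: x ahead of the robot, y to its left, z up, the work surface at z = 0. Lengths are in m, angles in rad, forces in N, time in s.
With the tool pointing down it reaches from about 0.35 to 0.725 m from the base axis. Payload 6 kg.
Tool frame: the origin (TCP) lies on the mounting face of the last link; the fingertips stand 173 mm ahead of it and the grasp point (between the pads) lies 155 mm ahead of it (ctrl.tip_extent is the distance from the TCP to the fingertips, in m); z points along the fingers, y is the line along which they close (so a half turn about z gives the same grasp; the last joint's range is limited). The gripper opens to 85 mm and grips with 20 to 120 N. Pads are 22 mm wide; open, the fingers measure 114 mm over their backs; the gripper's body (76 mm by 85 mm) begins 54 mm behind the grasp point. The pads swing forward as they close: fully open they stand 13 mm farther back than shut.
Start: joints at [-0.967, 0.04, 0.085, 0, -1.615, -0.334], TCP at [0.16, -0.578, 0.405] pointing down, gripper open.
Joint ranges: [-2.56, 2.56], [-1.29, 2.01], [-1.08, 1.49], [-3.29, 1.98], [-2.81, -0.18], [-2.99, 2.99]. Speed limits (rad/s): [2.57, 2.57, 3.01, 3.14, 3.14, 3.14].

## Interface

Orientations are given as [roll, pitch, yaw] about the fixed x, y, z axes, in that order (R = Rz(yaw) Ry(pitch) Rx(roll)).
In Python, from station import ctrl gives the robot as it stands. The module is installed in compiled form; this text tells all that it offers.
- The arm moves only by the tool carry_out, never from a script. Its argument "motion" is text: rows parted by semicolons, each of 5 numbers parted by spaces: the opening, from 0 (shut) to 1 (fully open), then the shift along the tool's x, y, z each as a share of 0.1 m, from -1 to 1, then the turn about the tool's z as a share of 180 degrees, from -1 to 1. A call has 1 to 8 rows; each row is the pose to reach, as a shift and turn from the pose commanded when the call began, along the tool's axes at that moment, turning the shorter way round; what a row does not reach only later rows make up. A row lasts 1/10 s, in which the tool goes at most 50 mm and 8.59 degrees, less where a joint would pass 70% of its speed; a pose out of reach is approached as far as the arm can. A call with a number of a shift or a turn outside -1 to 1 is refused whole. A call with a gripper value outside its range is refused whole. The fingers move at their own pace and stop on an object; "grip_force" is the grip in N (left out, the last holds). Time passes only in rows, so rows that repeat a pose let the fingers close. It gives the time, the measured TCP pose, the force, the opening and the grip force at its end, in the units of the state.
- ctrl.observe(): the state, without advancing time (a new reading comes with each control period).
- ctrl.read_camera(name): name is "scene" or "top"; returns the picture (384x512x3 uint8, red, green, blue); there is no depth.
- ctrl.get_calibration(name): a dict with "intrinsics" (3x3 intrinsics, pixels), "k1" (the pictures are not rectified: a ray, as slopes to the right and down, at radius r is drawn at 1 + k1 r^2 times it, then the intrinsics apply), "rvec" (rotation vector, rad) and "tvec" (3), from world to camera coordinates, as OpenCV has them. Camera axes: x right, y down, z forward; pixel columns grow to the right and rows downward; lengths in m; the calibration is good to about 2 mm. A picture is of the moment at which its call begins. get_calibration takes no time and is no camera call.
- ctrl.sign_off(): hands the job in; it is judged then, once.
Trained networks look in the newest picture that a camera, given by its name, has taken for a name from the list of things; names that differ only in an ending like _2 or _b are one class to them, and where a whole thing is asked for, a point or a joint stands for the part that bears it (a point fixed in the world has none). Each returns a list of dicts, best first, with "conf" (0 to 1); they miss things now and then, are a little off and sometimes report something else, mostly with a low value. They report only what shows in the picture. A call takes as long as a camera call.
- ctrl.regions_of(camera, target): "region" (384x512 bool, what is visible of it) and "centre" ([column, row] in pixels, amid what is visible of it).
- ctrl.pinpoint(camera, target): "centre" ([column, row] in pixels: a listed point, or the origin of a listed thing).
The state is a dict: "t": time; "joints": joint angles; "dq": joint speeds; "tau": joint torques, N m; "tool_pos": TCP position; "tcp_rot": TCP orientation; "contact_force": force on the tool from outside, world axes, zero at the start; "torque": the same for the moment, N m; "opening": finger opening in m; "grasp_force": force on a finger pad.
Only numpy, scipy, OpenCV 4.12 (cv2) and the standard library are available. Lean on these libraries where they do the work, as an engineer would, in place of code of your own. Each camera call takes 0.05 s, during which the arm holds its last target. There are 200 camera calls.

## Working session

There is one attempt and no reset: what is moved stays moved. The work goes in short steps, Python scripts to look and compute and a tool call to move; the robot and the scene stay as the last step left them, time stands still between calls to the robot, and variables do not carry over. Pictures are saved under pics/ and viewed, at most 10 in all, crops included, and the job is handed in when it is done.

Besides the shell and the picture viewer there is one more tool, called as name(argument=value, ...) on one line, values as JSON. carry_out: Moves the arm, as the interface text tells. Shift numbers are shares of 0.1 m and turn numbers shares of 180 degrees, none past 1 either way. Its arguments: {"type":"object","properties":{"motion":{"type":"string"},"grip_force":{"type":"number"}},"required":["motion"]}

```bash
mkdir -p pics
cat > h.py <<'E'
import numpy as np, cv2
from scipy.spatial.transform import Rotation as R
from station import ctrl
def cam(n):
    c=ctrl.get_calibration(n); return np.array(c['intrinsics']),c['k1'],np.array(c['rvec']).ravel(),np.array(c['tvec']).ravel()
def proj(n,P):
    K,k,r,t=cam(n); return cv2.projectPoints(np.atleast_2d(P).astype(float),r,t,K,np.array([k,0,0,0.]))[0].reshape(-1,2)
def ray(n,uv):
    K,k,r,t=cam(n); u=cv2.undistortPoints(np.array([[uv]],float),K,np.array([k,0,0,0.])).ravel()
    M=R.from_rotvec(r).as_matrix(); d=M.T@np.array([u[0],u[1],1]); return -M.T@t,d/np.linalg.norm(d)
def atz(n,uv,z):
    o,d=ray(n,uv); return o+d*(z-o[2])/d[2]
def tri(p1,p2):
    (o,d),(q,e)=ray('scene',p1),ray('top',p2)
    s=np.linalg.lstsq(np.c_[d,-e],q-o,rcond=None)[0]; a,b=o+d*s[0],q+e*s[1]; return (a+b)/2,np.linalg.norm(a-b)
def save(n,f,box=None,s=1.5):
    im=ctrl.read_camera(n)[:,:,::-1]
    if box: x,y,X,Y=box; im=im[y:Y,x:X]
    cv2.imwrite('pics/'+f,cv2.resize(np.ascontiguousarray(im),None,fx=s,fy=s,interpolation=cv2.INTER_CUBIC))
E
python3 - <<'E'
from h import *
np.set_printoptions(precision=4,suppress=True)
print(ctrl.observe())
save('scene','s0.png');save('top','t0.png')
for t in ['case','boss_end','drawer_face','wing_grip','dish_stack','mortar','beaker','spatula']:
    a=ctrl.pinpoint('scene',t);b=ctrl.pinpoint('top',t)
    print(t,[(np.round(x['centre'],1),round(x['conf'],2)) for x in a],[(np.round(x['centre'],1),round(x['conf'],2)) for x in b], tri(a[0]['centre'],b[0]['centre']) if a and b else '')
for n in('scene','top'): o,d=ray(n,(256,192)); print(n,o,d)
E
```

```text
{'t': 0.0, 'joints': array([-0.9673,  0.0408,  0.0838, -0.0005, -1.6155, -0.3337]), 'dq': array([ 0.0005, -0.0003, -0.    , -0.    ,  0.0015,  0.0005]), 'tau': array([ -0.0031, -36.8203,  34.7405,   6.9324,  -0.0056,   0.    ]), 'tool_pos': array([ 0.16  , -0.5782,  0.4037]), 'tcp_rot': array([ 3.1398, -0.0001, -2.8718]), 'contact_force': array([ 0.6283, -0.1349,  0.1681]), 'torque': array([-0.0343, -0.0081, -0.0469]), 'grasp_force': 0.0, 'opening': 0.08555821712474608}
case [(array([236. , 213.7]), 0.89), (array([262.8, 132.1]), 0.72)] [(array([267.2, 170.5]), 0.62)] (array([ 0.7176, -0.0347,  0.0032]), np.float64(0.0074060834341484715))
boss_end [(array([285.3, 166.6]), 0.97), (array([284.5, 151.5]), 0.26)] [(array([234.4, 206.5]), 0.64)] (array([0.6213, 0.0387, 0.1153]), np.float64(0.00914149465217808))
drawer_face [(array([262., 130.]), 0.72), (array([155.7, 185.2]), 0.25)] [(array([276.6, 262.3]), 0.84)] (array([ 0.506 , -0.0618,  0.0432]), np.float64(0.0009679550168332319))
wing_grip [(array([286.9, 154.9]), 0.73)] [(array([229.8, 212.2]), 0.5)] (array([0.6088, 0.0416, 0.1443]), np.float64(0.002519476281316647))
dish_stack [(array([347.8, 198.1]), 0.74)] [(array([167.2, 231.3]), 0.83)] (array([ 0.57  ,  0.1887, -0.0002]), np.float64(0.003846503448611075))
mortar [(array([155.3, 180.4]), 0.79)] [(array([351.7, 169.7]), 0.94), (array([231.1, 210.1]), 0.68)] (array([ 0.724 , -0.2347,  0.0196]), np.float64(0.0011786054185595927))
beaker [(array([327.5, 250.1]), 0.62)] [(array([170.7, 178.2]), 0.73)] (array([ 0.6985,  0.1906, -0.0289]), np.float64(0.004351362895398359))
spatula [(array([221.2, 190.5]), 0.91)] [(array([280.7, 166. ]), 0.81)] (array([ 0.7163, -0.0634,  0.0886]), np.float64(0.00040962394644352936))
scene [1.1375 0.2068 0.9965] [-0.4347 -0.1946 -0.8793]
top [0.5431 0.0145 1.1338] [ 0.1088 -0.0242 -0.9938]
```

View pics/s0.png

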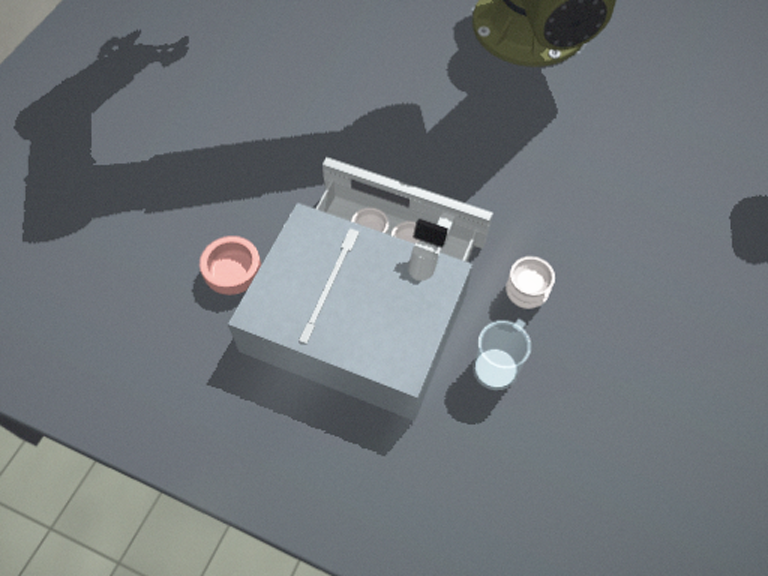

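View pics/t0.png

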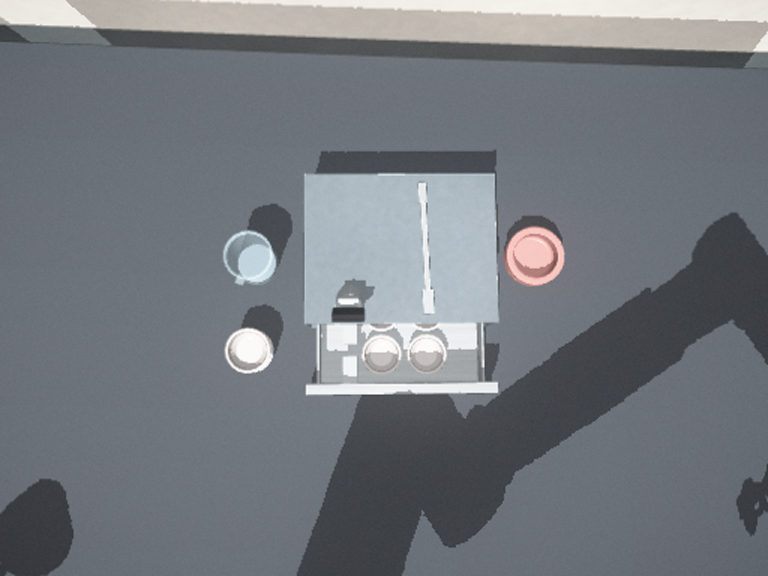

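The wing is at about (430,233) in the enlarged scene picture and (348,313) in the enlarged top one. The drawer opens towards the robot and the case is nearly square to the world axes. Gripping the wing's ends, along its length, keeps the contact flat even though the tool stays vertical. Next I measure the yaw from the case corners.

Run:
```python
from h import *
np.set_printoptions(precision=4,suppress=True)
s=1.5
for nm,uv,z in [('FL',(304,323),.095),('FR',(498,323),.095),('BL',(305,174),.095),('BR',(496,174),.095),('panL',(306,384),.088),('panR',(498,382),.088),('panbL',(306,395),.088),('panbR',(498,392.5),.088)]:
    print(nm,atz('top',np.array(uv)/s,z))
for nm,uv,z in [('FL',(470,264),.095),('FR',(300,207),.095),('BL',(416,391),.095),('BR',(233,323),.095)]:
    print('s',nm,atz('scene',np.array(uv)/s,z))
for n in('scene','top'):
    r=ctrl.regions_of(n,'wing_grip')
    for x in r[:2]:
        m=x['region']; v,u=np.nonzero(m); print(n,x['conf'],x['centre'],m.sum(),u.min(),u.max(),v.min(),v.max())
o=ctrl.observe(); M=R.from_euler('xyz',o['tcp_rot']).as_matrix(); print(M)
```

```text
FL [0.6033 0.1019 0.095 ]
FR [ 0.6111 -0.1761  0.095 ]
BL [0.8209 0.1089 0.095 ]
BR [ 0.8304 -0.1712  0.095 ]
panL [0.517  0.0963 0.088 ]
panR [ 0.527  -0.1781  0.088 ]
panbL [0.5016 0.0957 0.088 ]
panbR [ 0.5121 -0.1782  0.088 ]
s FL [0.6047 0.1035 0.095 ]
s FR [ 0.6186 -0.1645  0.095 ]
s BL [0.814  0.1089 0.095 ]
s BR [ 0.8276 -0.1582  0.095 ]
scene 0.73 [285.4, 155.6] 302 276 297 147 164
top 0.49 [228.4, 211.9] 171 221 241 205 214
[[-0.9638 -0.2665 -0.0001]
 [-0.2665  0.9638  0.0001]
 [ 0.      0.0001 -1.    ]]
```

carry_out(motion="1 -0.4 0.35 0 0.04; 1 -0.8 0.7 0 0.075; 1 -0.8 0.7 0 0.075")

```text
t: 1.3
tool_pos: [0.2202, -0.4868, 0.4053]
tcp_rot: [-3.141, 0.002, -3.108]
contact_force: [0.1, -0.5, 0.8]
opening: 0.0854
grasp_force: 0.0
```

carry_out(motion="1 -0.35 0.5 0 0; 1 -0.7 1 0 0; 1 -0.7 1 0 0")

```text
t: 1.6
tool_pos: [0.286, -0.385, 0.4051]
tcp_rot: [-3.141, 0.001, -3.105]
contact_force: [0.4, -0.2, 0.4]
opening: 0.0852
grasp_force: 0.0
```

carry_out(motion="1 -0.35 0.5 0 0; 1 -0.7 1 0 0; 1 -0.7 1 0 0")

```text
t: 1.9
tool_pos: [0.3526, -0.2824, 0.405]
tcp_rot: [3.141, 0.001, -3.104]
contact_force: [0.1, -0.5, 1.0]
opening: 0.0852
grasp_force: 0.0
```

carry_out(motion="1 -0.35 0.5 0 0; 1 -0.7 1 0 0; 1 -0.7 1 0 0")

```text
t: 2.2
tool_pos: [0.4192, -0.1799, 0.4047]
tcp_rot: [3.141, 0.001, -3.104]
contact_force: [-0.8, -0.9, -0.5]
opening: 0.0857
grasp_force: 0.0
```

carry_out(motion="1 -0.35 0.5 0 0; 1 -0.7 1 0 0; 1 -0.7 1 0 0")

```text
t: 2.5
tool_pos: [0.4859, -0.0774, 0.4043]
tcp_rot: [3.141, -0.0, -3.104]
contact_force: [0.4, -0.7, 0.1]
opening: 0.0857
grasp_force: 0.0
```

carry_out(motion="1 -0.35 0.5 0 0; 1 -0.7 1 0 0; 1 -0.7 1 0 0")

```text
t: 2.8
tool_pos: [0.5525, 0.0251, 0.4037]
tcp_rot: [3.141, -0.001, -3.105]
contact_force: [0.2, -0.5, -0.8]
opening: 0.0855
grasp_force: 0.0
```

Run:
```python
from h import *
from scipy.optimize import least_squares
np.set_printoptions(precision=4,suppress=True)
W=R.from_euler('z',.033)*R.from_euler('y',-25,degrees=True)
box=np.array([(x,y,z) for x in(-.006,.006) for y in(-.022,.022) for z in(-.020,.008)])
obs={'scene':(276,298,147,165),'top':(221,242,205,215)}
def f(p,full=False):
    P=W.apply(box)+p; r=[]
    for n in obs:
        q=proj(n,P); r+=list(np.array([q[:,0].min(),q[:,0].max(),q[:,1].min(),q[:,1].max()])-obs[n])
    return np.array(r)
s=least_squares(f,[.609,.0416,.144]);print(s.x,s.fun)
print(f([.6088,.0416,.1443]))
save('scene','s1.png',(200,80,400,230),4)
for n in('scene','top'):
    for g in('pinpoint',): print(n,[(np.round(x['centre'],1),round(x['conf'],2)) for x in ctrl.pinpoint(n,'wing_grip')])
```

```text
[0.61   0.0402 0.1501] [-1.7573  0.4137 -1.2795  1.3433 -1.0319 -0.1237  0.0301  0.5216]
[-1.0082  1.0476  0.0698  2.5844 -1.6329 -0.8259  0.8035  1.2548]
scene [(array([288.2, 154.4]), 0.64)]
top [(array([229.8, 212.2]), 0.5)]
```

View pics/s1.png

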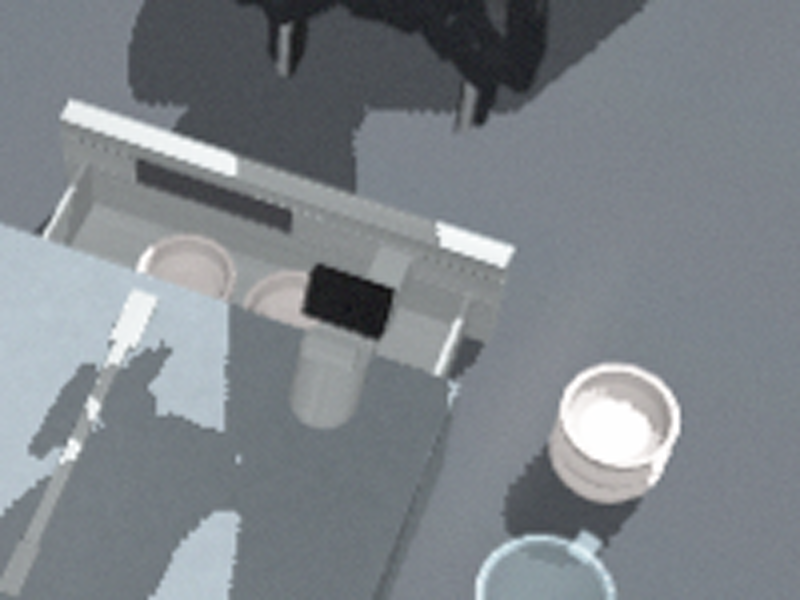

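The wing shows at full-frame pixel (287,155), lying along the slot. The fingertips are in front of it, at about (271,95) and (317,107).

carry_out(motion="1 -0.3 0.07 0; 1 -0.59 0.14 0")

```text
$.motion[0]: bad value
```

carry_out(motion="1 -0.3 0.07 0 0; 1 -0.59 0.14 0 0; 1 -0.59 0.14 0.3 0; 1 -0.59 0.14 0.6 0; 1 -0.59 0.14 0.6 0")

```text
t: 3.45
tool_pos: [0.6087, 0.0373, 0.3398]
tcp_rot: [-3.141, -0.008, -3.108]
contact_force: [-1.4, -0.7, -0.7]
opening: 0.0855
grasp_force: 0.0
```

Run:
```python
from h import *
save('scene','s2.png',(220,90,380,210),4)
o=ctrl.observe();print(o['tool_pos'])
# expected pixel of points under the tool
print(proj('scene',[[*o['tool_pos'][:2],.145],[.6095,.041,.147]]))
```

```text
[0.60908277 0.03718778 0.34322872]
[[285.53105614 154.15833718]
 [287.19500071 154.42982793]]
```

View pics/s2.png

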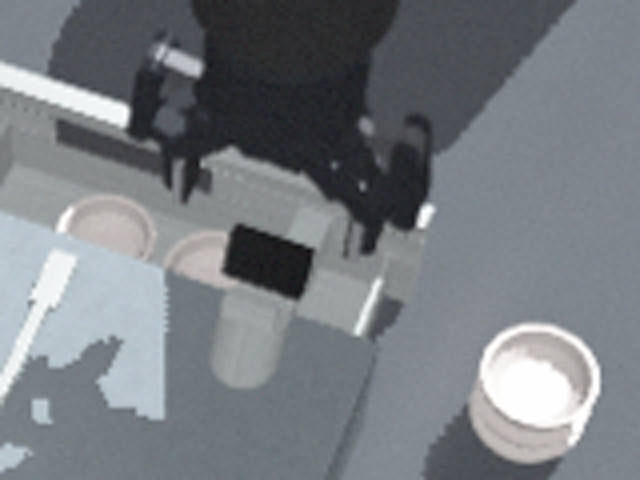

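The fingers straddle the wing (crop (270,262)), with the tips at crop (182,195) and (368,250), centred within a few mm. Descending and closing.

carry_out(motion="1 -0.01 0.02 0.2 0; 1 -0.01 0.02 0.4 0; 1 -0.01 0.02 0.5 0; 1 -0.01 0.02 0.5 0; 0.45 -0.01 0.02 0.5 0; 0.3 -0.01 0.02 0.5 0; 0.3 -0.01 0.02 0.5 0; 0.3 -0.01 0.02 0.5 0", grip_force=50)

```text
t: 4.3
tool_pos: [0.6107, 0.0401, 0.2962]
tcp_rot: [-3.141, 0.002, -3.107]
contact_force: [-1.8, -0.3, 4.9]
opening: 0.0432
grasp_force: 51.0
```

carry_out(motion="0.3 0 0 0 0; 0.3 0 0 0 0; 0.3 0 0 0 0; 0.3 0 0 0 0")

```text
t: 4.7
tool_pos: [0.6107, 0.0401, 0.2962]
tcp_rot: [-3.141, 0.002, -3.107]
contact_force: [-2.1, -0.8, 6.1]
opening: 0.0434
grasp_force: 51.1
```

carry_out(motion="0.3 0.02 0 -0.045 0; 0.3 0.04 0 -0.085 0; 0.3 0.06 0 -0.13 0; 0.3 0.08 0 -0.17 0; 0.3 0.08 0 -0.17 0; 0.3 0.08 0 -0.17 0")

```text
t: 5.3
tool_pos: [0.6036, 0.0398, 0.3107]
tcp_rot: [3.141, 0.003, -3.108]
contact_force: [12.0, -2.8, -5.8]
opening: 0.0433
grasp_force: 52.1
```

carry_out(motion="0.3 0.01 0 -0.025 0; 0.3 0.01 0 -0.025 -0.04; 0.3 0.01 0 -0.025 -0.08; 0.3 0.01 0 -0.025 -0.12; 0.3 0.01 0 -0.025 -0.12")

```text
t: 5.8
tool_pos: [0.6027, 0.0382, 0.3133]
tcp_rot: [-3.137, 0.0, -2.73]
contact_force: [10.8, -5.8, -7.5]
opening: 0.0436
grasp_force: 88.0
```

carry_out(motion="0.3 0 0 0 -0.04; 0.3 0 0 0 -0.08; 0.3 0 0 0 -0.12; 0.3 0 0 0 -0.12; 0.3 0 0 0 -0.12")

```text
t: 6.3
tool_pos: [0.6032, 0.0366, 0.3146]
tcp_rot: [-3.132, -0.002, -2.359]
contact_force: [10.0, -11.8, -8.0]
opening: 0.0434
grasp_force: 125.6
```

Run:
```python
from h import *
o=ctrl.observe();print(o['tool_pos'],o['joints'],o['torque'])
save('scene','s3.png',(220,90,380,210),4)
```

```text
[0.60324224 0.03662094 0.31457266] [ 0.39458786  0.05769611 -0.0640933   0.00932649 -1.44690121 -1.18360088] [-7.49660476 -6.17946687 -1.73447157]
```

View pics/s3.png

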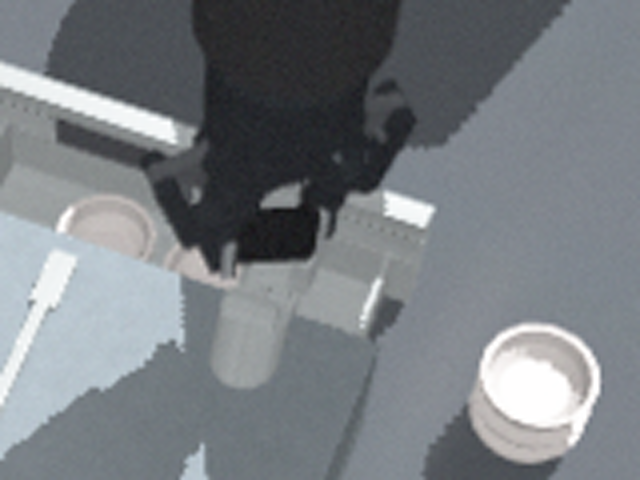

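The wing (crop (280,235)) has turned with the gripper and is drawn out. Letting go.

carry_out(motion="0.6 0 0 0 0; 0.8 0 0 0 0; 0.9 0 0 0 0; 0.9 0 0 0 0; 0.9 0 0 0 0; 0.9 0 0 0 0", grip_force=30)

```text
t: 6.95
tool_pos: [0.6015, 0.0402, 0.3142]
tcp_rot: [3.141, 0.0, -2.353]
contact_force: [-0.5, -0.2, -0.4]
opening: 0.0766
grasp_force: 0.0
```

Run:
```python
from h import *
o=ctrl.observe();print(o['tool_pos'],o['contact_force'])
save('scene','s4.png',(220,90,380,210),4)
```

```text
[0.60145007 0.04020957 0.31420411] [-0.48183083 -0.22565833 -0.37501445]
```

View pics/s4.png

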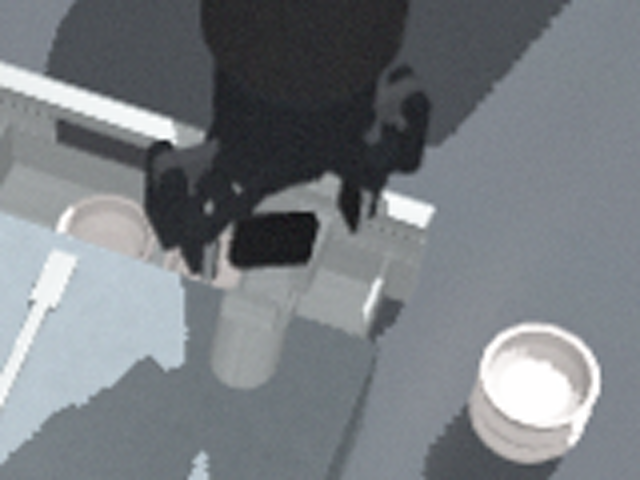

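The wing (crop (273,240)) stays out by itself, let go and twisted; its steel stem shows below it. Retreating upwards and turning back, then to the drawer front.

carry_out(motion="0.9 0 0 -0.3 0; 0.9 0 0 -0.6 0; 0.5 0 0 -0.6 0.045; 0 0 0 -0.6 0.09; 0 0 0 -0.6 0.135; 0 0 0 -0.6 0.18; 0 0 0 -0.6 0.235; 0 0 0 -0.6 0.235")

```text
t: 7.8
tool_pos: [0.6015, 0.04, 0.3742]
tcp_rot: [3.141, -0.0, -3.094]
contact_force: [0.1, 0.3, -0.8]
opening: -0.0
grasp_force: 0.0
```

carry_out(motion="0 0.5 -0.5 0 0; 0 1 -1 0 0; 0 1 -1 0 0")

```text
t: 8.1
tool_pos: [0.5052, -0.0661, 0.3742]
tcp_rot: [-3.141, -0.0, -3.088]
contact_force: [0.7, -0.5, 0.7]
opening: 0.0001
grasp_force: 0.0
```

carry_out(motion="0 0.4 0 0.2 0; 0 0.4 0 0.6 0; 0 0.4 0 1 0; 0 0.4 0 1 0")

```text
t: 8.5
tool_pos: [0.4647, -0.067, 0.2689]
tcp_rot: [3.141, -0.009, -3.089]
contact_force: [-1.3, -0.6, 0.6]
opening: 0.0003
grasp_force: 0.0
```

carry_out(motion="0 0 0 0.3 0; 0 0 0 0.62 0; 0 0 0 0.62 0; 0 0 0 0.62 0")

```text
t: 8.9
tool_pos: [0.4675, -0.0669, 0.2144]
tcp_rot: [-3.141, 0.001, -3.09]
contact_force: [1.3, -0.9, 1.0]
opening: -0.0006
grasp_force: 0.0
```

carry_out(motion="0 0 0 0.04 0; 0 -0.15 0 0.04 0; 0 -0.3 0 0.04 0; 0 -0.42 0 0.04 0; 0 -0.54 0 0.04 0; 0 -0.66 0 0.04 0; 0 -0.78 0 0.04 0; 0 -0.88 0 0.04 0")

```text
t: 9.7
tool_pos: [0.5555, -0.0626, 0.2098]
tcp_rot: [-3.141, 0.001, -3.091]
contact_force: [-2.2, -0.2, 1.5]
opening: -0.0
grasp_force: 0.0
```

Pushing with about 2 N as expected. Going on to the stop.

carry_out(motion="0 -0.06 0 0 0; 0 -0.12 0 0 0; 0 -0.18 0 0 0; 0 -0.18 0 0 0")

```text
t: 10.1
tool_pos: [0.5732, -0.0615, 0.2084]
tcp_rot: [3.141, 0.001, -3.092]
contact_force: [0.0, 0.7, 0.1]
opening: 0.0
grasp_force: 0.0
```

carry_out(motion="0 -0.04 0 0 0; 0 -0.08 0 0 0; 0 -0.08 0 0 0")

```text
t: 10.4
tool_pos: [0.5787, -0.0618, 0.2065]
tcp_rot: [-3.141, -0.009, -3.093]
contact_force: [-12.8, 0.3, 2.8]
opening: -0.0004
grasp_force: 0.0
```

carry_out(motion="0 -0.01 0 -0.02 0; 0 -0.02 0 -0.02 0; 0 -0.02 0 -0.02 0; 0 -0.02 0 -0.02 0")

```text
t: 10.8
tool_pos: [0.5794, -0.0614, 0.2073]
tcp_rot: [3.141, -0.013, -3.093]
contact_force: [-19.2, 1.8, 3.1]
opening: -0.0003
grasp_force: 0.0
```

Run:
```python
from h import *
save('top','t1.png',(170,90,370,290),3)
for n in('scene','top'):
    for t in('drawer_face','wing_grip'): print(n,t,[(np.round(x['centre'],1),round(x['conf'],2)) for x in ctrl.pinpoint(n,t)])
```

```text
scene drawer_face [(array([259.8, 132.8]), 0.94)]
scene wing_grip [(array([289. , 146.2]), 0.54)]
top drawer_face []
top wing_grip []
```

View pics/t1.png

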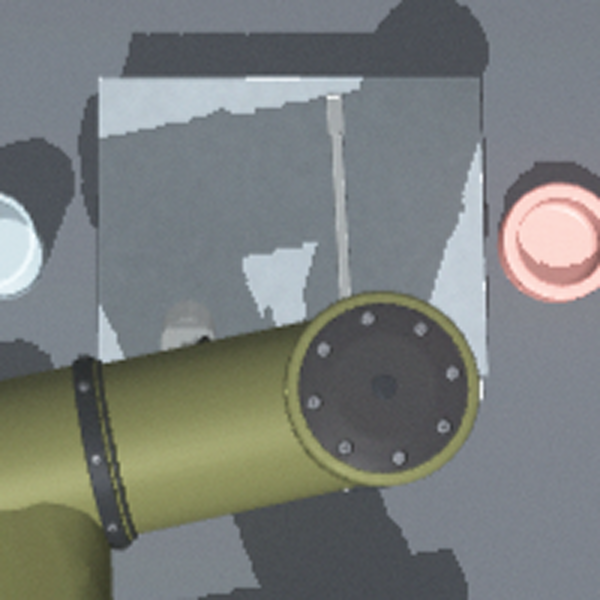

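The arm hides the drawer front in the top view. The 19 N at a standstill says the drawer is at its stop. Backing off, rising and returning over the wing.

carry_out(motion="0 0.3 0 0 0; 0 0.7 0 0 0; 0 0.7 0 -0.3 0; 0 0.7 0 -0.65 0; 0 0.7 0 -1 0; 0 0.7 0 -1 0")

```text
t: 11.65
tool_pos: [0.5137, -0.0648, 0.3167]
tcp_rot: [-3.141, 0.011, -3.091]
contact_force: [1.0, 0.2, -0.1]
opening: 0.0002
grasp_force: 0.0
```

carry_out(motion="0 0 0 -0.35 0; 0 0 0 -0.65 0; 0 0 0 -0.65 0")

```text
t: 11.95
tool_pos: [0.5132, -0.0648, 0.3803]
tcp_rot: [-3.141, 0.009, -3.092]
contact_force: [0.5, 0.0, 0.1]
opening: 0.0002
grasp_force: 0.0
```

Run:
```python
from h import *
np.set_printoptions(precision=4,suppress=True)
print(ctrl.observe()['tool_pos'])
save('scene','s5.png',(220,90,380,210),4)
ims=[]
P={}
for n in('scene','top'):
    if n=='top': ctrl.read_camera('top')
    r=ctrl.regions_of(n,'wing_grip')
    for x in r[:1]:
        v,u=np.nonzero(x['region']);print(n,x['conf'],u.min(),u.max()+1,v.min(),v.max()+1,cv2.minAreaRect(np.c_[u,v].astype(np.float32)))
    for t in('wing_grip','drawer_face','boss_end'):
        a=ctrl.pinpoint(n,t);
        if a: P[n,t]=a[0]['centre']; print(n,t,P[n,t],a[0]['conf'])
for t in('wing_grip','drawer_face'):
    if ('scene',t) in P and ('top',t) in P: print(t,tri(P['scene',t],P['top',t]))
W=R.from_euler('z',.033)*R.from_euler('y',-25,degrees=True)
p=np.array([.6095,.041,.147])+W.apply([0,0,.014])
box=np.array([(x,y,z) for x in(-.006,.006) for y in(-.022,.022) for z in(-.020,.008)])
for th in np.arange(.3,1.21,.1):
    q=proj('scene',(W*R.from_euler('z',th)).apply(box)+p); 
    h=cv2.convexHull(q.astype(np.float32)); print(round(th,1),q[:,0].min(),q[:,0].max(),q[:,1].min(),q[:,1].max(),cv2.minAreaRect(h))
```

```text
[ 0.5132 -0.0648  0.3803]
scene 0.53 277 300 143 163 ((288.0, 152.5), (19.0, 22.0), 90.0)
scene wing_grip [285.7, 147.0] 0.56
scene boss_end [288.9, 167.2] 0.86
top wing_grip [229.7, 214.4] 0.59
top drawer_face [270.2, 223.6] 0.88
top boss_end [232.4, 206.9] 0.71
wing_grip (array([0.6039, 0.0385, 0.1649]), np.float64(0.007966228561583246))
0.3 276.20247448065084 299.91108291089375 142.2484350738762 160.1762738487663 ((288.124267578125, 151.2613067626953), (22.455015182495117, 14.590751647949219), 9.92652416229248)
0.4 276.09197182317394 300.1303949227835 142.77984687236267 159.62052235434604 ((288.10693359375, 151.26414489746094), (23.211528778076172, 14.592985153198242), 6.871084213256836)
0.5 275.940048613928 300.24158715950193 143.34168794514903 159.03843766326654 ((288.0882873535156, 151.26791381835938), (23.821866989135742, 14.581274032592773), 3.7158215045928955)
0.6 275.89435718575146 300.2441313812259 143.9285082836977 158.47271405874906 ((288.0689697265625, 151.27285766601562), (24.29339599609375, 14.551426887512207), 0.4095689654350281)
0.7 275.9559234345854 300.13858756537
[... 337 characters left out ...]
05882 299.61073439186833 142.39150818097406 160.22777834553702 ((288.0141906738281, 151.29464721679688), (14.272390365600586, 24.989961624145508), 78.94575500488281)
1.0 276.778105656723 299.19468046971804 141.89077189742804 160.75336223485942 ((287.9993896484375, 151.30398559570312), (14.067994117736816, 25.032930374145508), 74.3324966430664)
1.1 277.2571016824959 298.68294920595065 141.42772447847318 161.23963481398286 ((287.9205017089844, 151.14671325683594), (13.676698684692383, 25.126220703125), 67.83893585205078)
1.2 277.832027503401 298.08093790441853 141.0066731978518 161.6813985598094 ((287.89111328125, 151.15835571289062), (13.20129108428955, 25.03414535522461), 61.787818908691406)
```

View pics/s5.png

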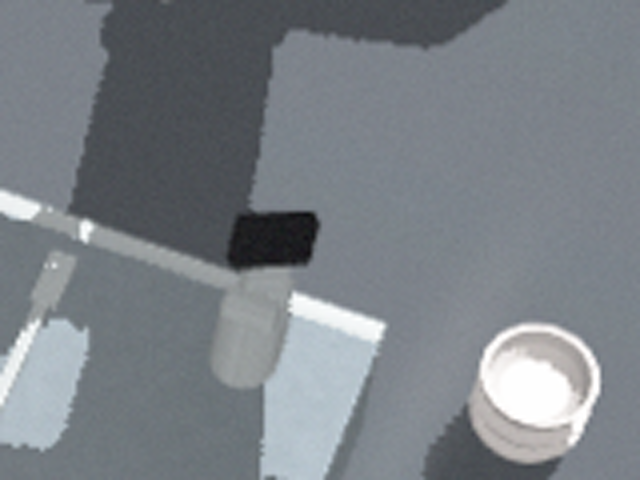

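The drawer front is flush with the case. The wing (crop (273,240)) is still out, and its outline fits a twist of about 0.7 rad. Going back over it with the same yaw as before.

carry_out(motion="0.3 -0.3 0.33 0 -0.04; 0.6 -0.65 0.67 0 -0.08; 1 -0.97 1 0 -0.12; 1 -0.97 1 0 -0.16; 1 -0.97 1 0 -0.2; 1 -0.97 1 0 -0.235; 1 -0.97 1 0 -0.235")

```text
t: 13.15
tool_pos: [0.6046, 0.0402, 0.3748]
tcp_rot: [3.141, -0.001, -2.352]
contact_force: [0.4, 0.2, 0.1]
opening: 0.0851
grasp_force: 0.0
```

Run:
```python
from h import *
o=ctrl.observe();p=o['tool_pos'];y=o['tcp_rot'][2]
d=np.array([.605,.0405,.309])-p
print(p,o['tcp_rot'],d@[np.cos(y),np.sin(y),0]*10,d@[np.sin(y),-np.cos(y),0]*10,-d[2]*10)
```

```text
[0.60464843 0.04020827 0.37475911] [ 3.14123823e+00 -6.08401652e-04 -2.35239060e+00] -0.004547196755011845 -0.0004404743902242477 0.6575911309319021
```

carry_out(motion="1 0 0 0.2 0; 1 0 0 0.45 0; 1 0 0 0.66 0; 1 0 0 0.66 0; 0.5 0 0 0.66 0; 0.35 0 0 0.66 0; 0.35 0 0 0.66 0; 0.35 0 0 0.66 0", grip_force=35)

```text
t: 13.95
tool_pos: [0.6056, 0.039, 0.3124]
tcp_rot: [-3.136, 0.004, -2.355]
contact_force: [5.2, -5.7, 1.6]
opening: 0.0476
grasp_force: 35.6
```

carry_out(motion="0.35 0 0 0 0; 0.35 0 0 0 0; 0.35 0 0 0 0")

```text
t: 14.25
tool_pos: [0.6056, 0.0389, 0.3124]
tcp_rot: [-3.136, 0.004, -2.355]
contact_force: [5.4, -4.5, 1.7]
opening: 0.0475
grasp_force: 35.6
```

carry_out(motion="0.35 0.01 0.01 -0.02 0; 0.35 0.015 0.015 -0.045 0; 0.35 0.015 0.015 -0.045 0; 0.35 0.015 0.015 -0.045 0", grip_force=50)

```text
t: 14.65
tool_pos: [0.6041, 0.0389, 0.3153]
tcp_rot: [-3.136, 0.004, -2.355]
contact_force: [13.4, -5.8, -6.2]
opening: 0.0468
grasp_force: 52.4
```

carry_out(motion="0.35 0 0 0 0.04; 0.35 0 0 0 0.08; 0.35 0 0 0 0.12; 0.35 0 0 0 0.16; 0.35 0 0 0 0.2; 0.35 0 0 0 0.24; 0.35 0 0 0 0.24")

```text
t: 15.35
tool_pos: [0.6036, 0.04, 0.3142]
tcp_rot: [3.14, 0.005, -3.112]
contact_force: [9.0, -2.7, -7.4]
opening: 0.0431
grasp_force: 51.8
```

carry_out(motion="0.35 -0.02 0 0.04 0; 0.35 -0.04 0 0.08 0; 0.35 -0.06 0 0.125 0; 0.35 -0.075 0 0.16 0; 0.35 -0.075 0 0.16 0; 0.35 -0.075 0 0.16 0")

```text
t: 15.95
tool_pos: [0.6098, 0.0402, 0.3018]
tcp_rot: [3.141, 0.003, -3.107]
contact_force: [-7.3, -0.6, 10.8]
opening: 0.0434
grasp_force: 53.6
```

carry_out(motion="0.6 0 0 0 0; 0.9 0 0 0 0; 0.9 0 0 0 0; 0.9 0 0 0 0; 0.9 0 0 -0.3 0; 0.9 0 0 -0.7 0; 0.9 0 0 -0.7 0")

```text
t: 16.65
tool_pos: [0.6106, 0.04, 0.3746]
tcp_rot: [3.141, 0.01, -3.108]
contact_force: [0.4, 0.4, 1.1]
opening: 0.0769
grasp_force: 0.0
```

carry_out(motion="1 0.5 -0.5 0 0; 1 1 -1 0 0; 1 1 -1 0 0")

```text
t: 16.95
tool_pos: [0.512, -0.0642, 0.3674]
tcp_rot: [-3.141, -0.0, -3.107]
contact_force: [0.6, -0.5, 1.8]
opening: 0.0854
grasp_force: 0.0
```

Run:
```python
from h import *
np.set_printoptions(precision=4,suppress=True)
print(ctrl.observe()['tool_pos'],ctrl.observe()['contact_force'])
save('scene','s6.png',(200,80,400,230),4)
ctrl.read_camera('top');P={}
for n in('scene','top'):
    for t in('wing_grip','drawer_face'):
        a=ctrl.pinpoint(n,t)
        if a: P[n,t]=a[0]['centre']; print(n,t,P[n,t],a[0]['conf'])
if len([k for k in P if k[1]=='wing_grip'])==2: print(tri(P['scene','wing_grip'],P['top','wing_grip']))
W=R.from_euler('z',.033)*R.from_euler('y',-25,degrees=True)
box=np.array([(x,y,z) for x in(-.006,.006) for y in(-.022,.022) for z in(-.020,.008)])
for d in(0,.002,.010,.014):
    q=proj('scene',W.apply(box+[0,0,d])+[.6095,.041,.147]);print(d,q.min(0),q.max(0))
```

```text
[ 0.512  -0.0642  0.3674] [ 0.5934 -0.5168  1.7618]
scene wing_grip [286.0, 154.6] 0.71
scene drawer_face [351.0, 196.8] 0.64
top wing_grip [231.3, 208.6] 0.8
top drawer_face [272.5, 222.0] 0.89
(array([0.6151, 0.04  , 0.1536]), np.float64(0.0005215874161626296))
0 [274.6472 146.5038] [298.7589 167.0706]
0.002 [274.8268 145.7071] [298.9709 166.2989]
0.01 [275.5495 142.5007] [299.8244 163.1935]
0.014 [275.9135 140.8857] [300.2543 161.6294]
```

View pics/s6.png

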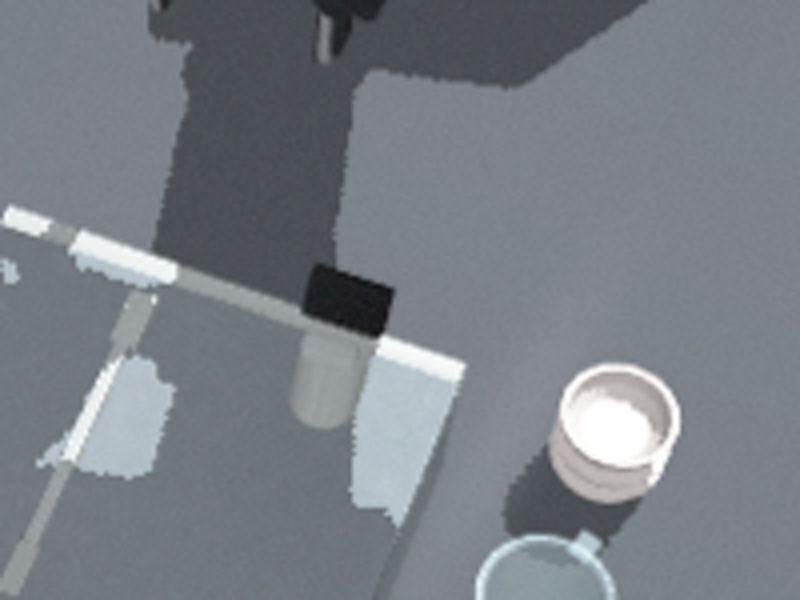

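The wing spans crop (303–396, 263–338), the same as before the plunger was pulled, so it is fully in. The drawer is flush and the bystanders in view look unmoved. Handing in.

```bash
python3 -c "
from station import ctrl
print(ctrl.sign_off())"
```

```text
the job is handed in; nothing more can be done
None
```

The plunger was pulled, twisted and left out by itself, the drawer was pushed to its stop, and the pin was dropped back in; the final pictures show the drawer flush and the wing fully in. The job is handed in, but no verdict came back.

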